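# Chuck the stirring paddle

## Robot

A 6-joint arm with a two-finger parallel gripper is mounted at the origin on a cart in front of the work surface, level with it; the furniture and walls round the work are solid. World frame = base frame: x ahead of the robot, y to its left, z up, the work surface at z = 0. Lengths are in m, angles in rad, forces in N, time in s.
With the tool pointing down it reaches from about 0.3 to 0.875 m from the base axis. Payload 6.4 kg.
Tool frame: the origin (TCP) lies midway between the tips of the shut fingers; the grasp point (between the pads) lies ctrl.grip_depth behind it (ctrl.grip_depth is the distance from the TCP to the grasp point, in m); x points along the fingers, y is the direction in which the jaws open and shut, and the axes are right-handed (so a half turn about x gives the same grasp; the last joint's range is limited). The gripper opens to 85 mm and grips with 20 to 120 N. Pads are 22 mm wide; open, the fingers measure 114 mm over their backs; the gripper's body (76 mm by 85 mm) begins 54 mm behind the grasp point. The pads swing forward as they close: fully open they stand 13 mm farther back than shut.
Start: joints at [-1.446, 0.181, 1.607, -0, 1.354, -0.206], TCP at [0.187, -0.544, 0.231] pointing down, gripper open.
Joint ranges: [-2.99, 2.99], [-0.89, 2.07], [0.3, 2.58], [-1.14, 4.28], [0, 2.63], [-3.12, 3.12]. Speed limits (rad/s): [2.57, 2.57, 3.01, 3.14, 3.14, 3.14].

## Interface

Orientations are given as a unit quaternion [w, x, y, z].
In Python, from bench import ctrl gives the robot as it stands.
- The arm moves only by the shell command python3 -m creep 'ROWS'. ROWS is text: rows parted by semicolons, each of 7 numbers parted by spaces: the opening, from 0 (shut) to 1 (fully open), then the shift along the tool's x, y, z in cm, then the turn, a rotation vector about the tool's x, y, z in rad. In form: claw x y z ax ay az; .... A call has 1 to 10 rows; each row shifts and turns the pose as measured when the row begins, along the tool's axes as they then stand; what a row does not reach is not made up. A row lasts 1/8 s, in which the tool goes at most 62.5 mm and 10.7 degrees, less where a joint would pass 70% of its speed; a pose out of reach is approached as far as the arm can. A call with a gripper value outside its range is refused whole. The fingers move at their own pace and stop on an object; the grip force is fixed at half the most. Time passes only in rows, so rows that do not move let the fingers close. It gives the time, the measured TCP pose, the force and the opening at its end, in the units of the state.
- ctrl.get_obs(): the state, without advancing time (a new reading comes with each control period).
- ctrl.camera(name): name is "scene" or "top" or "wrist"; returns (picture, depth): 384x512x3 uint8, blue, green, red; 384x512 float32, m along the optical axis (not along the pixel's ray), 0 where there is no reading.
- ctrl.calibration(name): a dict with "mtx" (3x3 intrinsics, pixels), "R" (3x3) and "t" (3): a world point X has camera coordinates R X + t; the wrist camera has in their place "tool_from_camera" (4x4, takes a point from camera to tool coordinates, whose origin is the TCP and whose axes are the tool frame's). Camera axes: x right, y down, z forward; pixel columns grow to the right and rows downward; lengths in m; the calibration is good to about 2 mm. A picture is of the moment at which its call begins: read the wrist's pose just before it. calibration takes no time and is no camera call.
- ctrl.hand_in(): hands the job in, once; it reports no verdict.
Trained networks look in the newest picture that a camera, given by its name, has taken for a name from the list of things; names that differ only in an ending like _2 or _b are one class to them, and where a whole thing is asked for, a point or a joint stands for the part that bears it (a point fixed in the world has none). Each returns a list of dicts, best first, with "confidence" (0 to 1); they miss things now and then, are a little off and sometimes report something else, mostly with a low value. They report only what shows in the picture. A call takes as long as a camera call. They do not tell look-alikes from the thing itself.
- ctrl.find_in(query, camera): "rect" ([left, top, right, bottom] in pixels, round what is visible of it).
The state is a dict: "time_s": time; "q": joint angles; "dq": joint speeds; "joint_efforts": joint torques, N m; "eef_pos": TCP position; "eef_rot": TCP orientation; "wrist_force": force on the tool from outside, world axes, zero at the start; "torque": the same for the moment, N m; "opening": opening from 0.0 (shut) to 1.0 (fully open).
Only numpy, scipy, OpenCV 4.12 (cv2) and the standard library are available. Lean on these libraries where they do the work, as an engineer would, in place of code of your own. Each camera call takes 0.05 s, during which the arm holds its last target.

## Task

Slide the square stop collar off the free end of the horizontal bar and put it in the steel tray, then slide the stirring paddle off the bar and stand it upright, shank down, on the chuck's face between the three open jaws. Then turn the chuck's sleeve clockwise (seen from above) by its lever as far as it goes, so that the jaws clamp the shank, and let go; do not disturb the bottle, vial, tape roll and marker standing about.

Things in the scene. Friction and masses are not known exactly. Their poses are not given: they have to be found in the camera images.
- stand: Fixed steel stand: base plate 110 x 90 x 10 mm, a post at its own +x side (35 mm from the origin, up to 156 mm high) and a round horizontal bar, 12 mm diameter, axis 145 mm above the worktop, running from the post along the stand's own -x to a free end. Origin: centre of the underside, z up.
- bar_tip (a point): Centre of the free end face of the bar, 130 mm along -x from the stand's origin, 145 mm above the worktop; its axes are those of the stand (its -x points off the end of the bar).
- collar: Loose square aluminium stop collar, 44 x 44 mm across, 24 mm thick along the bar, about 0.1 kg, 16 mm bore round the bar, small thumb screw on top (to 35 mm above the origin). Hangs on the bar, centred 20 mm in from the free end, and slides freely. Origin: centre of the bore; own x along the bore, z up.
- paddle: Loose steel stirring paddle, 132 mm long, 0.22 kg, hanging shank down on the bar 75 mm in from its free end. Round shank, 20 mm diameter, flat end, up to 74 mm; flat blade 46 mm wide (own y), 14 mm thick (own x), 72 to 132 mm up, edges flat and parallel, with a 20 mm hole along own x for the bar. Origin: centre of the shank's flat end; z along the shank to the blade.
- eye (a point): Centre of the hole in the paddle's blade, 112 mm above the shank end.
- chuck: Fixed upright bench chuck: grey foot 120 mm across, body 88 mm across with a flat top face 46 mm above the worktop. Three jaws, each 14 mm wide, rise to 88 mm above the worktop and slide radially together; at sleeve 0 each stands 16.5 mm from the axis, leaving a 33 mm circle free. Origin: centre of the underside, z up.
- face (a point): Centre of the chuck's flat top face, where the shank end is to stand; on the chuck's axis, 46 mm above the worktop.
- sleeve (a joint): Turn of the dark knurled ring (sleeve) round the chuck, rad: 0 = jaws open, grows clockwise seen from above, stop at 1.25; starts between 0 and 0.15. Each rad moves all jaws 6.2 mm inward; they meet the 20 mm shank at about 1.05 and are tight at the stop. Jaw faces are smooth and slightly sprung. Turns stiffly (0.3 N m, a little more near the stop) and stays where it is left.
- lever_knob (a point): Centre of the top of the upright round grey grip on the sleeve's lever: 22 mm diameter, from the lever (37 mm above the worktop) to 90 mm above the worktop, 95 mm from the chuck's axis. Nothing is above the lever or grip.
- jaw_a: First jaw of the chuck; origin on the chuck's axis at worktop height when open (the jaw itself lies along its own +x).
- jaw_b: Second jaw of the chuck, described likewise.
- jaw_c: Third jaw of the chuck, described likewise.
- tray: Fixed open steel tray 130 x 120 mm, 20 mm high, walls and floor 3 mm thick. Origin: centre of the underside.
- amber_bottle: Amber bottle with dark cap, 33 mm wide, 92 mm tall, a bystander. Origin: centre of the underside.
- vial: White vial 36 mm wide, 90 mm tall, a bystander. Origin: centre of the underside.
- tape_roll: Roll of white tape lying flat, 54 mm across, 13 mm high, a bystander. Origin: centre of the underside.
- marker: Black marker lying down, 140 mm long, 16 mm thick, a bystander. Origin: centre of its underside; long axis own y.
Not all that is in view belongs to the job. What is shaped like the collar but yellow is not meant.

How it is judged:
On the way, in this order (a step that is already met when the one before it is completed fails the run):
1. the stop collar lies in the tray, let go, while the paddle still hangs on the bar and the jaws are open (x of collar in the frame of tray between -0.062 and 0.062 m and y of collar in the frame of tray between -0.057 and 0.057 m and height (world z) of collar below 0.035 m and contact force between the fingers and collar below 0.1 N and x of eye in the frame of bar_tip above 0 m and distance between eye and bar_tip below 0.15 m and value of joint sleeve below 0.5 rad), for 0.2 s.
2. the paddle stands upright on the chuck's face between the jaws, the jaws still open (horizontal distance between paddle and face below 0.01 m and z of paddle in the frame of face below 0.005 m and angle between paddle's own z axis and vertical below 0.2 rad and value of joint sleeve below 0.5 rad), for 0.2 s.
3. the sleeve is turned to its stop and all three jaws press on the shank (value of joint sleeve above 1.15 rad and contact force between each of jaw_a, jaw_b, jaw_c and paddle above 1 N), for 0.2 s.
At the end, for the whole second after the job is handed in: The sleeve is within 0.1 rad of its stop and each of the three jaws presses on the paddle's shank with over 1 N; the paddle stands upright (within 5 degrees) with its shank end on the face (within 5 mm of it) and within 4 mm of the chuck's axis, at rest; the collar lies at rest in the tray (all of step 3 and horizontal distance between paddle and face below 0.004 m and z of paddle in the frame of face below 0.005 m and angle between paddle's own z axis and vertical below 0.09 rad and linear speed of each of paddle, collar below 0.02 m/s and x of collar in the frame of tray between -0.062 and 0.062 m and y of collar in the frame of tray between -0.057 and 0.057 m and height (world z) of collar below 0.035 m); the robot touches nothing.
It fails at once if a bystander (bottle, vial, tape roll or marker) is moved more than 30 mm or one of the upright ones is tipped (distance of any of amber_bottle, vial, tape_roll, marker from where it was at the start of the episode above 0.03 m or angle between any of amber_bottle, vial's own z axis and vertical above 0.5 rad).
It also fails if it takes over 69 s, if anything falls off the work surface, if the arm or the gripper's body presses on something with over 40 N, if the wrist force passes 120 N, or if a joint passes its speed limit or range.

## Working session

There is one attempt and no reset: what is moved stays moved. The work goes in short steps, Python scripts to look and compute and a shell command to move; the robot and the scene stay as the last step left them, time stands still between calls to the robot, and variables do not carry over. Pictures are saved under pics/ and viewed, and the job is handed in when it is done.

```bash
ls -la; mkdir -p pics
python3 - <<'E'
from bench import ctrl
import cv2
print(ctrl.get_obs()); print(ctrl.grip_depth)
for n in ["scene","top","wrist"]:
    p,d=ctrl.camera(n); cv2.imwrite(f"pics/a_{n}.png",p)
    import numpy as np; np.save(f"/tmp/d_{n}.npy",d)
    print(n,ctrl.calibration(n))
    qs=["stand","collar","paddle","chuck","sleeve","lever_knob","tray","amber_bottle","vial","tape_roll","marker"] if n=="top" else []
    for q in qs:
        print(q,[(r["rect"],round(r["confidence"],2)) for r in ctrl.find_in(q,n)[:3]])
E
```

```text
total 12
drwxr-xr-x  3 agent agent 4096 Dec  6 12:18 .
drwxr-xr-x 23 root  root  4096 Dec  6 12:18 ..
drwxr-xr-x  2 agent agent 4096 Dec  6 12:18 pics
{'time_s': 0.0, 'q': array([-1.44627156e+00,  1.81569225e-01,  1.60796719e+00, -7.48784534e-06,
        1.35379538e+00, -2.06301447e-01]), 'dq': array([ 0.00067158,  0.00025151, -0.00077687, -0.0011499 , -0.00018605,
        0.00021681]), 'joint_efforts': array([-3.72823473e-03, -4.44877839e+01, -3.51335406e+01, -6.49549311e-04,
        9.11752169e-03, -5.47944197e-06]), 'eef_pos': array([ 0.18671995, -0.54327485,  0.23038802]), 'eef_rot': array([ 0.11581812,  0.69747726,  0.11704706, -0.69743216]), 'wrist_force': array([0.02919452, 0.2447736 , 0.2879675 ]), 'torque': array([-0.02157521,  0.01389664, -0.01492196]), 'opening': 0.9997603363581072}
0.0187
scene {'mtx': array([[498.10770266,   0.        , 250.74486569],
       [  0.        , 498.10770266, 192.00780545],
       [  0.        ,   0.        ,   1.        ]]), 'R': array([[-0.49436454, -0.86921905, -0.00787105],
       [-0.59126682,  0.34289037, -0.72995187],
       [ 0.6371869
[... 908 characters left out ...]
ape_roll [([229.2, 211.3, 272.3, 253.4], 0.62), ([215.2, 182.5, 224.9, 199.8], 0.52), ([302.4, 189.3, 349.9, 226.7], 0.39)]
marker [([257.3, 171.3, 266.4, 202.1], 0.74)]
wrist {'mtx': array([[288.70191407,   0.        , 254.63743284],
       [  0.        , 288.70191407, 197.72581003],
       [  0.        ,   0.        ,   1.        ]]), 'tool_from_camera': array([[ 6.07581996e-04, -2.60761893e-01,  9.65402955e-01,
        -1.42399957e-01],
       [ 9.99999701e-01, -3.04281129e-04, -7.11544059e-04,
         5.26209557e-05],
       [ 4.79297477e-04,  9.65403098e-01,  2.60761630e-01,
        -6.47121339e-02],
       [ 0.00000000e+00,  0.00000000e+00,  0.00000000e+00,
         1.00000000e+00]])}
```

Run:
```python
import cv2
p=cv2.imread("pics/a_top.png"); cv2.imwrite("pics/a_topz.png",cv2.resize(p[110:290,110:380],None,fx=2.9,fy=2.9,interpolation=cv2.INTER_CUBIC))
```

```text
(no output)
```

View pics/a_topz.png

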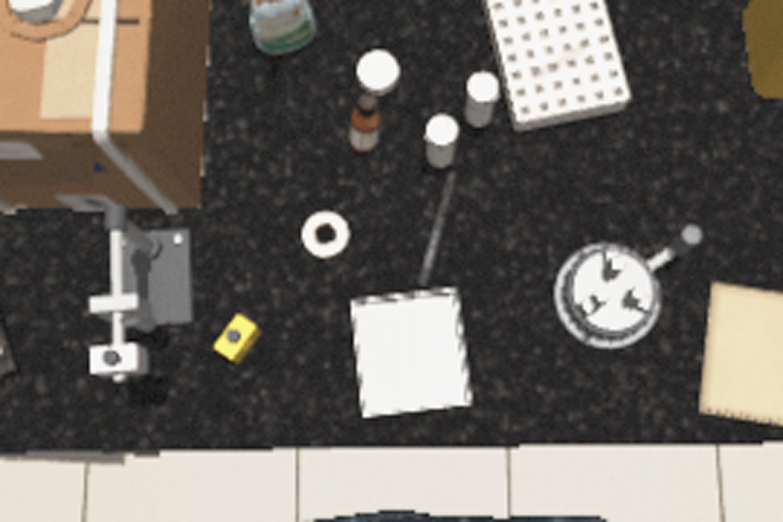

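View pics/a_scene.png

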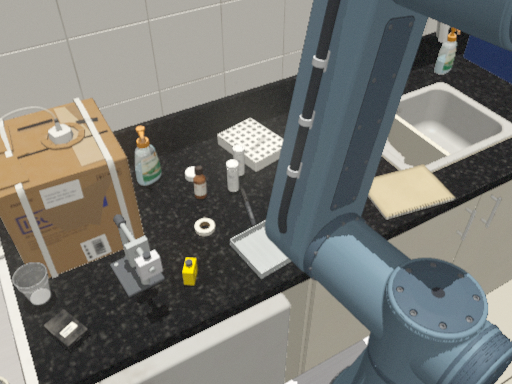

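View pics/a_wrist.png

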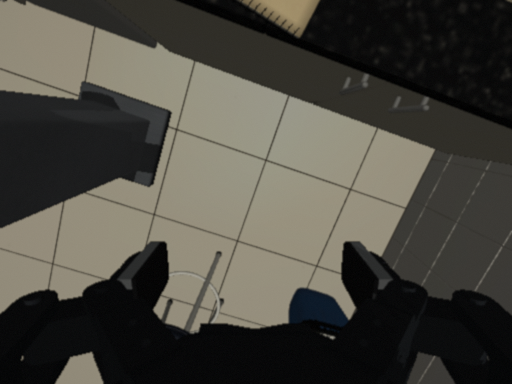

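The top view shows the stand at the left: the collar is at zoomed pixel (118,358), the paddle blade at (114,303), and the free end points towards the robot. The chuck is at (608,297) with its knob at (691,235), and the tray is at (411,352). The yellow decoy is at (237,338).

```bash
cat > h.py <<'E'
import numpy as np, cv2
from bench import ctrl
from scipy.spatial.transform import Rotation as Ro
def cloud(name,depth,obs=None):
    c=ctrl.calibration(name);K=c["mtx"];h,w=depth.shape
    u,v=np.meshgrid(np.arange(w),np.arange(h))
    P=np.stack([(u-K[0,2])/K[0,0]*depth,(v-K[1,2])/K[1,1]*depth,depth],-1)
    if name!="wrist": W=(P-c["t"])@c["R"]
    else:
        T=c["tool_from_camera"];P=P@T[:3,:3].T+T[:3,3]
        q=obs["eef_rot"];R=Ro.from_quat([q[1],q[2],q[3],q[0]]).as_matrix();W=P@R.T+obs["eef_pos"]
    W[depth<=0]=np.nan
    return W
E
python3 - <<'E'
from h import *
d=np.load("/tmp/d_top.npy");W=cloud("top",d)
np.set_printoptions(precision=3,suppress=True)
def z(u,v): return 110+u/2.9,110+v/2.9
for n,(u,v) in dict(collar=(118,358),coltop=(112,356),pad=(114,303),bar=(118,330),bar2=(118,265),post=(115,215),knob=(691,235),chuckc=(608,297),tray=(411,352),tape=(325,234),bot=(367,103),vial=(441,125),vial2=(482,85),yel=(237,338),sheet=(740,350)).items():
    a,b=z(u,v);print(n,W[int(round(b)),int(round(a))])
# regions
m=(W[...,1]>0.1)&(W[...,2]>0.09)&(W[...,0]<0.65)
import cv2
n,l,s,c=cv2.connectedComponentsWithStats(m.astype(np.uint8))
for i in range(1,n):
    if s[i,4]>15: P=W[l==i];print(s[i],P.min(0),P.max(0),np.median(P,0))
for u0,v0,u1,v1 in [(138,190,168,245)]:
    for v in range(v0,v1,2): print(v,[f"{W[v,u][0]:.3f},{W[v,u][1]:.3f},{W[v,u][2]:.3f}" for u in range(142,164,3)])
E
```

```text
collar [0.435 0.263 0.164]
coltop [0.434 0.266 0.172]
pad [0.489 0.271 0.163]
bar [0.463 0.269 0.148]
bar2 [0.53  0.272 0.149]
post [0.58  0.276 0.153]
knob [ 0.568 -0.319  0.09 ]
chuckc [ 0.503 -0.229  0.085]
tray [ 0.458 -0.02   0.   ]
tape [0.593 0.08  0.   ]
bot [0.718 0.025 0.092]
vial [ 0.695 -0.054  0.089]
vial2 [ 0.742 -0.1    0.089]
yel [0.467 0.169 0.044]
sheet [ 0.453 -0.387  0.007]
[  57  147  117   31 2799] [0.617 0.223 0.09 ] [0.65  0.494 0.282] [0.627 0.348 0.231]
[  0 162  19  53 750] [0.506 0.704 0.09 ] [0.65  0.743 0.167] [0.584 0.71  0.124]
[141 181  21  61 585] [0.414 0.247 0.09 ] [0.59  0.295 0.18 ] [0.482 0.272 0.152]
190 ['0.599,0.348,0.001', '0.600,0.339,-0.004', '0.563,0.282,0.150', '0.563,0.274,0.148', '0.572,0.276,0.110', '0.578,0.274,0.086', '0.598,0.286,0.005', '0.596,0.275,0.010']
192 ['0.592,0.347,0.001', '0.592,0.337,0.000', '0.558,0.283,0.145', '0.558,0.274,0.145', '0.571,0.282,0.088', '0.573,0.275,0.080', '0.579,0.273,0.053', '0.587,0.272,0.020']
194 ['0.586,0.348,-0.003', '0.586,0.338,-0.002', '0.551,0.283,0.146', '0.551,0.274,0.146', '0.583,0.304,0
[... 3743 characters left out ...]
0.286,0.166', '0.421,0.278,0.167', '0.422,0.272,0.158', '0.423,0.265,0.151', '0.423,0.258,0.146', '0.424,0.252,0.139', '0.425,0.247,0.125', '0.438,0.270,-0.000']
240 ['0.432,0.336,0.004', '0.433,0.329,-0.005', '0.432,0.319,-0.002', '0.417,0.265,0.150', '0.432,0.299,-0.001', '0.432,0.290,-0.002', '0.432,0.281,-0.005', '0.432,0.270,-0.001']
242 ['0.426,0.338,-0.001', '0.426,0.328,-0.000', '0.426,0.320,-0.006', '0.425,0.308,0.001', '0.426,0.301,-0.008', '0.425,0.289,-0.001', '0.425,0.278,0.003', '0.425,0.270,-0.001']
244 ['0.420,0.339,-0.005', '0.420,0.329,-0.004', '0.419,0.319,-0.004', '0.419,0.308,-0.001', '0.419,0.299,-0.002', '0.419,0.290,-0.005', '0.419,0.280,-0.003', '0.419,0.269,-0.001']
```

```bash
cat >> h.py <<'E'
np.set_printoptions(precision=4,suppress=True)
def Rt(o):
    q=o["eef_rot"];return Ro.from_quat([q[1],q[2],q[3],q[0]]).as_matrix()
def yaw_R(yaw):
    # tool down; tool y axis at world angle yaw
    x=np.array([0,0,-1.]);y=np.array([np.cos(yaw),np.sin(yaw),0]);return np.stack([x,y,np.cross(x,y)],1)
def plan(pos,R):
    """print total shift in present tool axes (cm), and rotvec in tool axes"""
    o=ctrl.get_obs();R0=Rt(o)
    print("t",o["time_s"],"pos",o["eef_pos"],"shift cm",R0.T@(np.array(pos)-o["eef_pos"])*100,"rot",Ro.from_matrix(R0.T@R).as_rotvec(), "F",o["wrist_force"],"op",o["opening"])
E
python3 - <<'E'
from h import *
o=ctrl.get_obs();print(Rt(o))
d=np.load("/tmp/d_top.npy");W=cloud("top",d)
# bar: top points
u,v=np.meshgrid(np.arange(512),np.arange(384))
m=(u>143)&(u<156)&(v>190)&(v<211)&(W[...,2]>.138)&(W[...,2]<.158)
P=W[m];print("bar",np.polyfit(P[:,0],P[:,1],1),P.mean(0))
rows=[(v0,np.mean([W[v0,k][:2] for k in range(140,160) if .14<W[v0,k][2]<.158],0)) for v0 in range(190,211,3)]
print(rows)
# chuck ; body face z~.046, radius 44
m=(u>290)&(u<370)&(v>180)&(v<240)
for lo,hi in [(.04,.052),(.075,.095)]:
    P=W[m&(W[...,2]>lo)&(W[...,2]<hi)];print(lo,len(P),P.mean(0),P.min(0),P.max(0))
    (c,r)=cv2.minEnclosingCircle(P[:,:2].astype(np.float32));print(c,r)
k=m&(u>340)&(v<195)&(W[...,2]>.08);P=W[k];print("knob",len(P),P.mean(0),P.min(0),P.max(0))
m=(u>225)&(u<280)&(v>200)&(v<260)&(W[...,2]>.012)&(W[...,2]<.03)
P=W[m];print("tray",cv2.minAreaRect(P[:,:2].astype(np.float32)),len(P),np.median(P[:,2]))
E
```

```text
[[-0.      0.3248 -0.9458]
 [-0.     -0.9458 -0.3248]
 [-1.      0.      0.    ]]
bar [0.0575 0.2458] [0.5316 0.2764 0.149 ]
[(190, array([0.5627, 0.278 ])), (193, array([0.5539, 0.2778])), (196, array([0.5448, 0.2771])), (199, array([0.5356, 0.2763])), (202, array([0.5267, 0.2757])), (205, array([0.518 , 0.2754])), (208, array([0.5089, 0.2745]))]
0.04 557 [ 0.515  -0.2386  0.0448] [ 0.469  -0.3238  0.04  ] [ 0.569  -0.1872  0.052 ]
(0.5255692005157471, -0.2593948245048523) 0.07270833104848862
0.075 124 [ 0.5349 -0.2677  0.0867] [ 0.4959 -0.3282  0.0754] [ 0.578  -0.2107  0.0941]
(0.538587212562561, -0.26921504735946655) 0.06764981150627136
knob 42 [ 0.5681 -0.3173  0.0886] [ 0.558  -0.3282  0.0813] [ 0.578  -0.308   0.0941]
tray ((0.47106263041496277, -0.013843528926372528), (0.16189618408679962, 0.11976244300603867), 6.0485520362854) 179 0.018386623093100966
```

```bash
python3 -m creep '1 -1.25 -3 -4.5 0 0 0;1 -1.25 -3 -4.5 0 0 0;1 -1.25 -3 -4.5 0 0 0;1 -1.25 -3 -4.5 0 0 0;1 -1.25 -3 -4.5 0 0 0;1 -1.25 -3 -4.5 0 0 0;1 -1.25 -3 -4.5 0 0 0;1 0 0 0 0.14 0 0;1 0 0 0 0.13 0 0;1 0 0 0 0 0 0'
python3 - <<'E'
from h import *
o=ctrl.get_obs();print(o["time_s"],o["eef_pos"],Rt(o))
p,d=ctrl.camera("wrist");cv2.imwrite("pics/b_wrist.png",p);np.savez("/tmp/b.npz",d=d,pos=o["eef_pos"],rot=o["eef_rot"])
for q in ["chuck","lever_knob","tray"]: print(q,[(r["rect"],round(r["confidence"],2)) for r in ctrl.find_in(q,"wrist")[:2]])
plan([.43,.27,.30],yaw_R(-1.513))
E
```

```text
time_s: 1.95
eef_pos: [0.4241, -0.2332, 0.3232]
eef_rot: [0.02, 0.709, 0.018, -0.705]
wrist_force: [0.2, -0.1, 0.4]
opening: 0.998
1.95 [ 0.4241 -0.2332  0.3232] [[ 0.0051  0.0545 -0.9985]
 [-0.0024 -0.9985 -0.0545]
 [-1.      0.0027 -0.005 ]]
chuck [([223.8, 46.0, 343.7, 142.3], 0.85)]
lever_knob [([226.7, 46.8, 342.1, 137.4], 0.91)]
tray [([62.6, 87.9, 162.5, 179.3], 0.73)]
t 2.15 pos [ 0.4237 -0.2337  0.3229] shift cm [  2.1898 -50.2673  -3.3377] rot [-0.0037 -0.0046 -0.0024] F [ 0.434  -0.9895  0.118 ] op 0.9974523188377036
```

View pics/b_wrist.png

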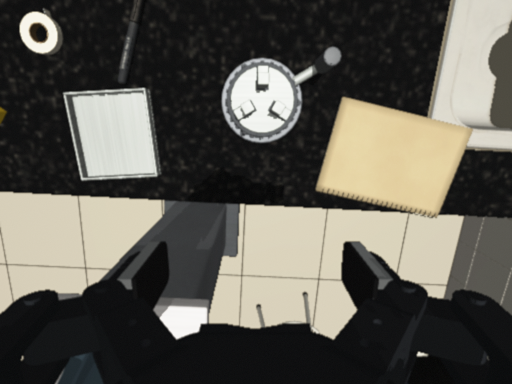

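The wrist view shows the chuck at (261,99), its knob at (330,57) and the tray at (114,134), with the sponge board at lower right. I'll measure the chuck and tray from this, then fly to the collar.

```bash
python3 - <<'E'
from h import *
f=np.load("/tmp/b.npz");W=cloud("wrist",f["d"],dict(eef_pos=f["pos"],eef_rot=f["rot"]))
for n,(u,v) in dict(c=(261,105),c2=(261,98),knob=(332,55),trayc=(114,140),table=(220,60)).items(): print(n,W[v,u])
u,v=np.meshgrid(np.arange(512),np.arange(384))
m=(u>215)&(u<305)&(v>50)&(v<150)
P=W[m&(abs(W[...,2]-.046)<.006)];r=np.median(P,0);print(len(P),r,P.min(0),P.max(0))
k=(u>310)&(u<350)&(v>35)&(v<75)&(W[...,2]>.08);P=W[k];print("knob",len(P),np.median(P,0),P.min(0),P.max(0))
# jaws tops
n,l,s,c=cv2.connectedComponentsWithStats((m&(W[...,2]>.07)).astype(np.uint8))
for i in range(1,n):
    P=W[l==i]; print("jaw",len(P),P.mean(0),P.min(0),P.max(0))
t=(u>50)&(u<175)&(v>75)&(v<190)
P=W[t&(W[...,2]>.012)&(W[...,2]<.03)];print("tray",cv2.minAreaRect(P[:,:2].astype(np.float32)),P[:,:2].min(0),P[:,:2].max(0))
E
python3 -m creep '1 0.2 -5.6 -0.3 0 0 0;1 0.2 -5.6 -0.3 0 0 0;1 0.2 -5.6 -0.3 0 0 0;1 0.2 -5.6 -0.3 0 0 0;1 0.2 -5.6 -0.3 0 0 0;1 0.2 -5.6 -0.3 0 0 0;1 0.2 -5.6 -0.3 0 0 0;1 0.2 -5.6 -0.3 0 0 0;1 0.2 -5.6 -0.3 0 0 0;1 0 0 0 0 0 0'
python3 - <<'E'
from h import *
o=ctrl.get_obs();print(o["time_s"],o["eef_pos"],Rt(o))
p,d=ctrl.camera("wrist");cv2.imwrite("pics/c_wrist.png",p);np.savez("/tmp/c.npz",d=d,pos=o["eef_pos"],rot=o["eef_rot"])
for q in ["collar","paddle","stand"]: print(q,[(r["rect"],round(r["confidence"],2)) for r in ctrl.find_in(q,"wrist")[:2]])
E
```

```text
c [ 0.5104 -0.2382  0.0453]
c2 [ 0.5196 -0.2377  0.0448]
knob [ 0.5694 -0.3186  0.0892]
trayc [ 0.4476 -0.0109  0.0024]
table [nan nan nan]
3401 [ 0.5206 -0.2387  0.0453] [ 0.4678 -0.2879  0.04  ] [ 0.5681 -0.19    0.0518]
knob 299 [ 0.568  -0.3173  0.0892] [ 0.558  -0.3286  0.0804] [ 0.5797 -0.3075  0.0916]
jaw 151 [ 0.5391 -0.2379  0.087 ] [ 0.5328 -0.2446  0.0742] [ 0.5468 -0.2314  0.0897]
jaw 132 [ 0.505  -0.2198  0.0878] [ 0.4963 -0.2276  0.0763] [ 0.5132 -0.2112  0.0903]
jaw 141 [ 0.5066 -0.2585  0.0873] [ 0.4986 -0.2674  0.0714] [ 0.5152 -0.2502  0.0903]
tray ((0.46502912044525146, -0.014608010649681091), (0.14841289818286896, 0.12107982486486435), 6.072051525115967) [ 0.3855 -0.0819] [0.5415 0.0507]
time_s: 3.4
eef_pos: [0.4234, 0.2823, 0.3031]
eef_rot: [0.021, 0.71, 0.019, -0.704]
wrist_force: [0.5, -0.7, 0.2]
opening: 1.0
3.4 [0.4234 0.2823 0.3031] [[ 0.0079  0.0567 -0.9984]
 [-0.0021 -0.9984 -0.0567]
 [-1.      0.0025 -0.0078]]
collar [([310.9, 120.0, 351.1, 154.6], 0.95), ([246.2, 162.3, 289.9, 190.0], 0.8)]
paddle [([241.0, 114.0, 290.6, 130.4], 0.71)]
stand [([226.6, 1.0, 293.5, 194.2], 0.74)]
```

View pics/c_wrist.png

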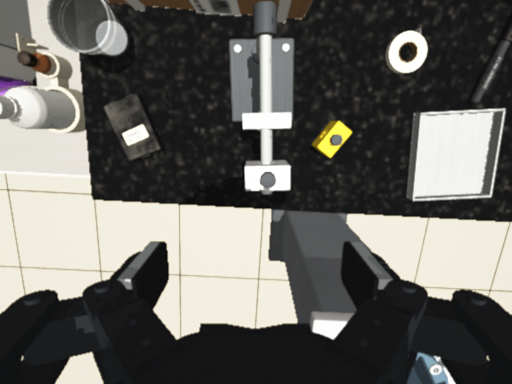

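The collar is at (268,177) with the yellow decoy at (333,138); the paddle blade shows as a strip at (266,121).

Run:
```python
from h import *
f=np.load("/tmp/c.npz");W=cloud("wrist",f["d"],dict(eef_pos=f["pos"],eef_rot=f["rot"]))
u,v=np.meshgrid(np.arange(512),np.arange(384))
def reg(n,a,b,c,d,lo,hi):
    P=W[(u>=a)&(u<=b)&(v>=c)&(v<=d)&(W[...,2]>lo)&(W[...,2]<hi)]
    print(n,len(P),"med",np.median(P,0),"lo",np.percentile(P,3,0),"hi",np.percentile(P,97,0));return P
reg("collar",235,300,155,200,.155,.172)
reg("screw",235,300,155,200,.172,.19)
reg("tip",262,275,190,200,.13,.158)
reg("blade",230,300,108,135,.152,.17)
P=reg("bar",250,280,45,105,.14,.16);print(np.polyfit(P[:,0],P[:,1],1))
P=reg("bar2",250,280,130,158,.14,.16);
P=reg("tray",400,512,95,215,.012,.03); print(cv2.minAreaRect(P[:,:2].astype(np.float32)))
plan([.43,.27,.19],yaw_R(-1.513))
```

```text
collar 912 med [0.4369 0.2708 0.1647] lo [0.4232 0.249  0.1602] hi [0.4473 0.2912 0.1661]
screw 215 med [0.4352 0.2702 0.1775] lo [0.4282 0.2635 0.1754] hi [0.4418 0.277  0.1789]
tip 39 med [0.4171 0.2693 0.1498] lo [0.415  0.2641 0.1474] hi [0.4189 0.2735 0.1513]
blade 729 med [0.4895 0.2744 0.1606] lo [0.4825 0.2527 0.1593] hi [0.4962 0.2956 0.162 ]
bar 756 med [0.5318 0.2776 0.1495] lo [0.5051 0.2713 0.1456] hi [0.556  0.2841 0.1515]
[0.076  0.2372]
bar2 328 med [0.4667 0.2729 0.1497] lo [0.4524 0.2671 0.146 ] hi [0.4797 0.2786 0.1515]
tray 1340 med [ 0.4585 -0.0308  0.0183] lo [ 0.3888 -0.0778  0.0124] hi [0.5241 0.0494 0.0207]
((0.4650360941886902, -0.013639837503433228), (0.14955905079841614, 0.12196410447359085), 6.523543357849121)
t 3.6 pos [0.4245 0.2783 0.3036] shift cm [11.3674  0.819  -0.4066] rot [-0.0078 -0.0088 -0.0034] F [0.2216 0.1225 0.2978] op 1.0000096256629454
```

```bash
python3 -m creep '1 2 0.8 -1 -0.016 -0.009 -0.003;1 4 0 0 0 0 0;1 4 0 0 0 0 0;1 3 0 0 0 0 0;1 0 0 0 0 0 0'
python3 - <<'E'
from h import *
plan([.435,.2702,.120],yaw_R(-1.498))
E
```

```text
time_s: 4.22
eef_pos: [0.4394, 0.2628, 0.1731]
eef_rot: [0.019, 0.709, 0.019, -0.705]
wrist_force: [0.1, -0.4, 0.6]
opening: 1.005
t 4.225 pos [0.4394 0.2628 0.1731] shift cm [ 5.3099 -0.7609  0.4264] rot [-0.018  -0.0051 -0.0002] F [ 0.0732 -0.4282  0.5723] op 1.0048967636347366
```

```bash
python3 -m creep '1 1 -0.75 0.4 -0.018 -0.005 0;1 2 0 0 0 0 0;1 2 0 0 0 0 0;1 0 0 0 0 0 0'
python3 - <<'E'
from h import *
plan([.435,.2702,.120],yaw_R(-1.498))
E
```

```text
time_s: 4.72
eef_pos: [0.4388, 0.2708, 0.1272]
eef_rot: [0.025, 0.71, 0.027, -0.704]
wrist_force: [-0.1, -0.2, 0.5]
opening: 1.004
t 4.725 pos [0.4388 0.2708 0.1272] shift cm [0.713  0.0323 0.3891] rot [-0.0002 -0.0086  0.0025] F [-0.0988 -0.2105  0.484 ] op 1.0039325608113472
```

```bash
python3 -m creep '1 0.6 0 0.4 0 -0.008 0;1 0 0 0 0 0 0;0.3 0 0 0 0 0 0;0.3 0 0 0 0 0 0;0 0 0 0 0 0 0;0 0 0 0 0 0 0;0 0 0 0 0 0 0'
python3 - <<'E'
from h import *
plan([.435,.2702,.120],yaw_R(-1.498))
p,d=ctrl.camera("wrist");cv2.imwrite("pics/d_wrist.png",p)
p,d=ctrl.camera("scene");cv2.imwrite("pics/d_scene.png",p[180:320,60:300].repeat(3,0).repeat(3,1))
E
```

```text
time_s: 5.6
eef_pos: [0.4371, 0.2712, 0.1248]
eef_rot: [0.025, 0.709, 0.027, -0.704]
wrist_force: [-0.6, -1.0, -0.6]
opening: 0.511
t 5.6 pos [0.4371 0.2712 0.1248] shift cm [0.483  0.0874 0.2243] rot [ 0.0004 -0.0064  0.0037] F [-0.6093 -1.0387 -0.5736] op 0.5110205482860933
```

View pics/d_scene.png

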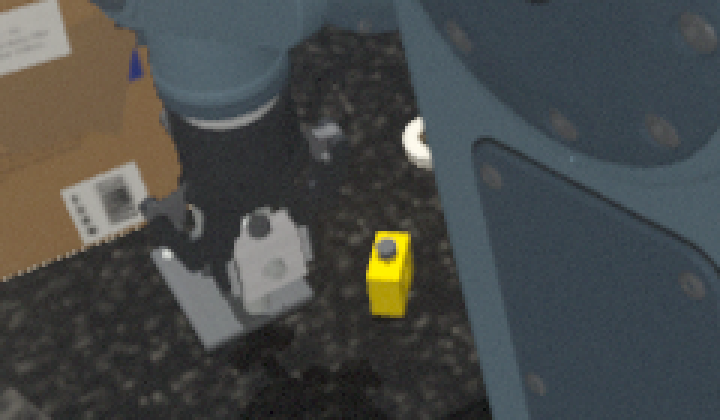

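View pics/d_wrist.png

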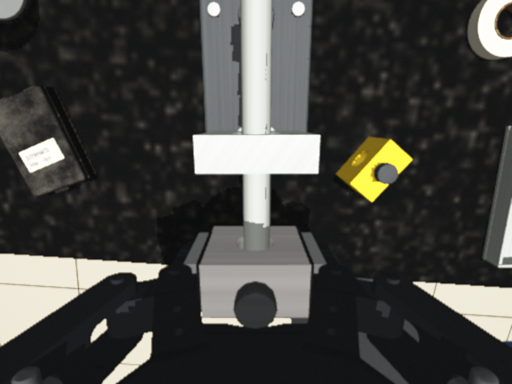

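The collar is gripped (opening 0.51, about 43 mm), with the pads on its sides. Next I slide it off along tool +z.

```bash
python3 -m creep '0 -0.2 0 0.5 0 0 0;0 0 0 1 0 0 0;0 0 0 1.3 0 0 0;0 0 0 1.3 0 0 0;0 0 0 1.3 0 0 0;0 0 0 1.3 0 0 0;0 0 0 1.3 0 0 0;0 0 0 0 0 0 0'
python3 - <<'E'
from h import *
plan([.46,-.013,.2],yaw_R(-1.498))
p,d=ctrl.camera("wrist");cv2.imwrite("pics/e_wrist.png",p)
E
```

```text
time_s: 6.7
eef_pos: [0.3494, 0.265, 0.1255]
eef_rot: [0.025, 0.708, 0.028, -0.705]
wrist_force: [0.8, 0.1, -1.4]
opening: 0.512
t 6.7 pos [0.3494 0.265  0.1255] shift cm [-7.5214 28.515  -9.0009] rot [ 0.0014 -0.0037  0.0038] F [ 0.804   0.1363 -1.3712] op 0.5115309013098103
```

View pics/e_wrist.png

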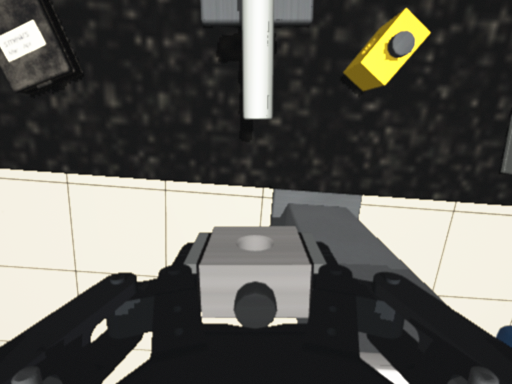

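```bash
python3 - <<'E'
from h import *
c=ctrl.calibration("wrist");K=c["mtx"];T=c["tool_from_camera"]
def ray(f,px,z):
    R=Rt(dict(eef_rot=f["rot"]));o=R@T[:3,3]+f["pos"];
    d=R@T[:3,:3]@np.array([(px[0]-K[0,2])/K[0,0],(px[1]-K[1,2])/K[1,1],1]);return o+d*(z-o[2])/d[2]
for fn,pts in [("c",[(415,111),(504,107),(495,198),(409,201)]),("b",[(65,93),(149,88),(160,177),(80,181)])]:
    f=np.load(f"/tmp/{fn}.npz");A=np.array([ray(f,p,.02) for p in pts]);print(A[:,:2],A.mean(0))
plan([.455,-.015,.2],yaw_R(-1.498))
E
python3 -m creep '0 -3.7 0 0 0 0 0;0 -3.7 2 -1 0 0 0;0 0 5 -2 0 0 0;0 0 5 -2 0 0 0;0 0 5 -2 0 0 0;0 0 5 -2 0 0 0;0 0 0 0 0 0 0'
```

```text
[[ 0.515   0.0593]
 [ 0.5274 -0.0652]
 [ 0.3956 -0.088 ]
 [ 0.3836  0.0425]] [ 0.4554 -0.0129  0.02  ]
[[ 0.5129  0.0472]
 [ 0.5264 -0.075 ]
 [ 0.3958 -0.0871]
 [ 0.3826  0.0386]] [ 0.4544 -0.0191  0.02  ]
t 6.75 pos [0.3501 0.2651 0.1258] shift cm [-7.5    28.6779 -8.4235] rot [ 0.0011 -0.0045  0.004 ] F [-0.2485  0.876  -0.547 ] op 0.5083610237320544
time_s: 7.62
eef_pos: [0.4638, 0.0447, 0.2046]
eef_rot: [0.026, 0.711, 0.027, -0.702]
wrist_force: [-0.1, 0.3, -0.3]
opening: 0.506
```

```bash
python3 -m creep '0 2 5 0.4 0 0 0;0 4 0 0 0 0 0;0 4 0 0 0 0 0;0 4 0 0 0 0 0;0 2 0 0 0 0 0;0 0 0 0 0 0 0'
python3 - <<'E'
from h import *
plan([.455,-.015,.012],yaw_R(-1.498))
E
```

```text
time_s: 8.38
eef_pos: [0.4685, -0.0043, 0.0416]
eef_rot: [0.025, 0.713, 0.027, -0.7]
wrist_force: [0.2, -0.0, -1.9]
opening: 0.507
t 8.375 pos [ 0.4685 -0.0043  0.0416] shift cm [2.9328 0.9719 1.4745] rot [ 0.0019 -0.018   0.0023] F [ 0.2421 -0.031  -1.9108] op 0.507422742091351
```

```bash
python3 -m creep '0 0.5 1 1.4 0 -0.018 0;0 1.2 0 0 0 0 0;0 1 0 0 0 0 0;0 0.4 0 0 0 0 0;0 0 0 0 0 0 0'
python3 - <<'E'
from h import *
plan([.455,-.015,.009],yaw_R(-1.498))
E
```

```text
time_s: 9.0
eef_pos: [0.4567, -0.0161, 0.011]
eef_rot: [0.026, 0.708, 0.027, -0.705]
wrist_force: [-1.4, -0.2, -0.0]
opening: 0.503
t 9.0 pos [ 0.4567 -0.0161  0.011 ] shift cm [ 0.1996 -0.1229  0.1616] rot [ 0.0024 -0.0034  0.0006] F [-1.4056 -0.2464 -0.0397] op 0.5034064290683038
```

```bash
python3 -m creep '0 0.2 0 0 0 0 0;0.75 0 0 0 0 0 0;0.75 0 0 0 0 0 0;0.75 0 0 0 0 0 0;0.75 -2 0 0 0 0 0;0.75 -5 0 0 0 0 0;0.75 -5 0 0 0 0 0;1 -5 0 0 0 0 0;1 0 0 0 0 0 0;1 0 0 0 0 0 0'
python3 - <<'E'
from h import *
o=ctrl.get_obs()
p,d=ctrl.camera("wrist");cv2.imwrite("pics/f_wrist.png",p)
W=cloud("wrist",d,o)
print([(r["rect"],r["confidence"]) for r in ctrl.find_in("collar","wrist")[:3]])
plan([.4895,.2744,.25],yaw_R(-1.498))
E
```

```text
time_s: 10.25
eef_pos: [0.4563, -0.0162, 0.1849]
eef_rot: [0.027, 0.708, 0.027, -0.705]
wrist_force: [0.2, -0.3, -1.0]
opening: 0.997
[([231.4, 172.5, 273.9, 199.2], 0.92), ([37.8, 134.1, 103.4, 181.8], 0.84)]
t 10.35 pos [ 0.4563 -0.0162  0.1844] shift cm [ -6.5232 -28.7298  -5.524 ] rot [ 0.0025 -0.0044  0.0003] F [-0.0235  0.0581 -0.224 ] op 0.9994076568054023
```

View pics/f_wrist.png

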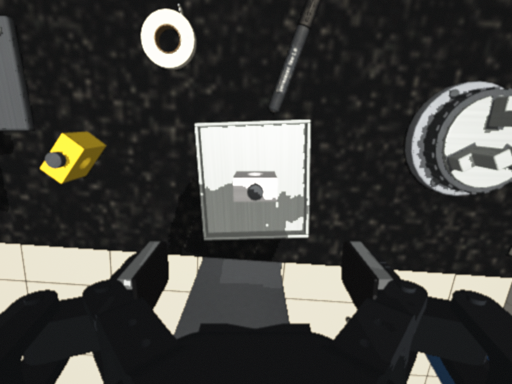

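The collar is lying in the tray at (255,188). Next is the paddle.

```bash
python3 -m creep '1 -4 0 0 0 0 0;1 -2.5 -4.6 -0.9 0 0 0;1 0 -4.6 -0.9 0 0 0;1 0 -4.6 -0.9 0 0 0;1 0 -4.6 -0.9 0 0 0;1 0 -4.6 -0.9 0 0 0;1 0 -4.6 -0.9 0 0 0;1 0 0 0 0 0 0'
python3 - <<'E'
from h import *
o=ctrl.get_obs()
p,d=ctrl.camera("wrist");cv2.imwrite("pics/g_wrist.png",p)
W=cloud("wrist",d,o)
n,l,s,c=cv2.connectedComponentsWithStats(((W[...,2]>.154)&(W[...,2]<.168)).astype(np.uint8))
for i in range(1,n):
    if s[i,4]>100: P=W[l==i];print(s[i],np.median(P,0),np.percentile(P,3,0),np.percentile(P,97,0),cv2.minAreaRect(P[:,:2].astype(np.float32)))
plan([.4895,.2744,.122],yaw_R(-1.498))
E
```

```text
time_s: 11.35
eef_pos: [0.4856, 0.2705, 0.2375]
eef_rot: [-0.025, -0.7, -0.025, 0.713]
wrist_force: [-0.3, -0.7, -0.2]
opening: 0.999
[223   0  53   5 141] [0.625  0.2793 0.1566] [0.6244 0.2669 0.1541] [0.6256 0.2986 0.1609] ((0.6251645684242249, 0.28393080830574036), (0.03484015539288521, 0.004820696078240871), 83.69654846191406)
[297   0  41   8 248] [0.6257 0.2394 0.1599] [0.6252 0.2281 0.1543] [0.6271 0.2512 0.1655] ((0.625985860824585, 0.23893213272094727), (0.002310010837391019, 0.026015739887952805), 5.697475910186768)
[274   7  22  10 152] [0.6188 0.2603 0.1611] [0.6184 0.2541 0.1545] [0.6193 0.2665 0.1675] ((0.6187270879745483, 0.26027846336364746), (0.012956013903021812, 0.0015372640918940306), 86.8076400756836)
[240  56  19  39 563] [0.5795 0.2812 0.155 ] [0.5672 0.2754 0.1541] [0.5909 0.2869 0.1564] ((0.5791468024253845, 0.28107720613479614), (0.025442732498049736, 0.012979868799448013), 3.528923988342285)
[ 221  187   59   20 1138] [0.4903 0.2741 0.1607] [0.4824 0.2527 0.1563] [0.4974 0.2957 0.1619] ((0.48958027362823486, 0.27439019083976746), (0.01466483436524868, 0.04603898525238037), 4.281490325927734)
t 11.4 pos [0.4854 0.269  0.2373] shift cm [11.5154 -0.4995 -0.6739] rot [-0.0033  0.0196  0.0008] F [-0.8472  0.1078 -1.0945] op 0.9963484310440123
```

View pics/g_wrist.png

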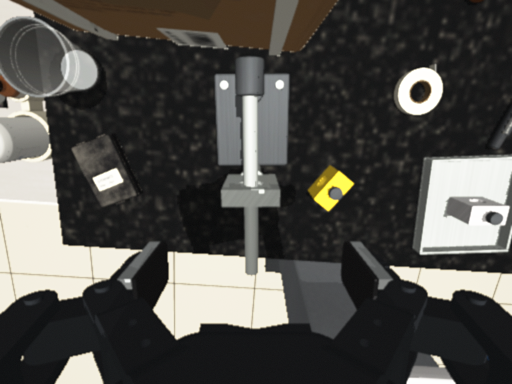

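```bash
python3 -m creep '1 1 -0.5 -0.6 -0.003 0.02 0;1 3 0 0 0 0 0;1 3 0 0 0 0 0;1 2 0 0 0 0 0;1 0 0 0 0 0 0'
python3 - <<'E'
from h import *
plan([.4896,.2744,.122],yaw_R(-1.497))
E
```

```text
time_s: 12.02
eef_pos: [0.4887, 0.2679, 0.1396]
eef_rot: [-0.025, -0.704, -0.023, 0.709]
wrist_force: [-0.8, -0.6, -0.4]
opening: 1.0
t 12.025 pos [0.4887 0.2679 0.1396] shift cm [ 1.7566 -0.6469 -0.1428] rot [-0.0063  0.0079 -0.0035] F [-0.7707 -0.5597 -0.4469] op 1.0004566246175077
```

```bash
python3 -m creep '1 0.6 -0.6 -0.1 -0.006 0.008 -0.003;1 0.8 0 0 0 0 0;1 0.3 0 0 0 0 0;1 0 0 0 0 0 0'
python3 - <<'E'
from h import *
plan([.4896,.2744,.122],yaw_R(-1.497))
E
```

```text
time_s: 12.52
eef_pos: [0.4907, 0.2736, 0.1234]
eef_rot: [0.026, 0.708, 0.026, -0.705]
wrist_force: [0.1, 0.5, 0.3]
opening: 1.004
t 12.525 pos [0.4907 0.2736 0.1234] shift cm [ 0.1419 -0.0837  0.1031] rot [-0.001  -0.0033  0.    ] F [0.0886 0.4635 0.3223] op 1.004137058860386
```

```bash
python3 -m creep '0.3 0.1 -0.1 0.1 0 -0.003 0;0.3 0 0 0 0 0 0;0 0 0 0 0 0 0;0 0 0 0 0 0 0;0 0 0 0 0 0 0;0 0 0 0 0 0 0;0 -0.4 0 0 0 0 0;0 0 0 0 0 0 0'
python3 - <<'E'
from h import *
plan([.4896,.2744,.122],yaw_R(-1.497))
p,d=ctrl.camera("wrist");cv2.imwrite("pics/i_wrist.png",p)
E
```

```text
time_s: 13.52
eef_pos: [0.4895, 0.2747, 0.1269]
eef_rot: [0.026, 0.707, 0.026, -0.707]
wrist_force: [0.0, 0.5, -2.9]
opening: 0.531
t 13.525 pos [0.4895 0.2747 0.1269] shift cm [ 0.4922  0.035  -0.0032] rot [-0.0007 -0.0004  0.0001] F [ 0.0363  0.4865 -2.8501] op 0.5312570271699414
```

View pics/i_wrist.png

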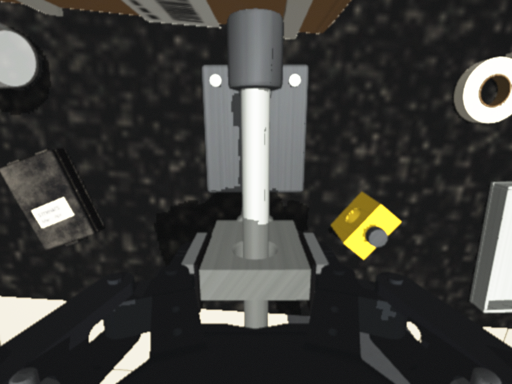

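The blade is gripped and lifted about 4 mm. Now I slide it off.

```bash
python3 -m creep '0 0 0 0.5 0 0 0;0 0 0 1.2 0 0 0;0 0 0 1.4 0 0 0;0 0 0 1.4 0 0 0;0 0 0 1.4 0 0 0;0 0 0 1.4 0 0 0;0 0 0 1.4 0 0 0;0 0 0 1.4 0 0 0;0 0 0 1 0 0 0;0 0 0 0 0 0 0'
python3 - <<'E'
from h import *
plan([.5169,-.2387,.22],yaw_R(-1.497))
p,d=ctrl.camera("wrist");cv2.imwrite("pics/j_wrist.png",p)
E
```

```text
time_s: 14.82
eef_pos: [0.3689, 0.2658, 0.1263]
eef_rot: [-0.026, -0.706, -0.026, 0.707]
wrist_force: [-0.2, 0.8, -3.1]
opening: 0.529
t 14.825 pos [0.3689 0.2658 0.1263] shift cm [ -9.373   51.4082 -11.021 ] rot [ 0.0001  0.0016 -0.0002] F [-0.2227  0.8383 -3.1394] op 0.5287124143839955
```

View pics/j_wrist.png

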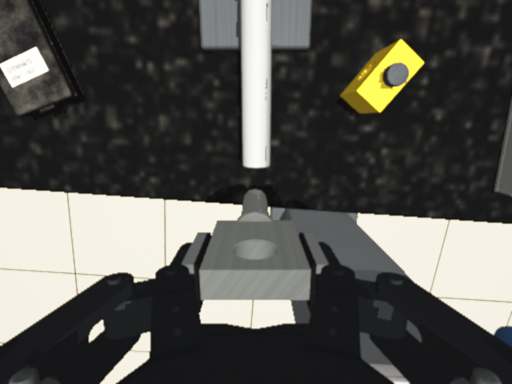

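```bash
python3 -m creep '0 -4 0 0 0 0 0;0 -4.5 1.5 0 0 0 0;0 -1.4 4 -1 0 0 0;0 0 5 -1.2 0 0 0;0 0 5 -1.2 0 0 0;0 0 5 -1.2 0 0 0;0 0 5 -1.2 0 0 0;0 0 5 -1.2 0 0 0;0 0 5 -1.2 0 0 0;0 0 4 -1 0 0 0'; python3 -m creep '0 0 2 -0.5 0 0 0;0 0 0 0 0 0 0'
python3 - <<'E'
from h import *
plan([.5169,-.2387,.225],yaw_R(-1.497))
E
```

```text
time_s: 16.12
eef_pos: [0.4997, -0.1337, 0.2327]
eef_rot: [0.028, 0.71, 0.026, -0.703]
wrist_force: [0.3, 0.1, -2.7]
opening: 0.527
time_s: 16.38
eef_pos: [0.507, -0.1569, 0.2324]
eef_rot: [0.026, 0.71, 0.025, -0.703]
wrist_force: [-0.3, 0.1, -2.0]
opening: 0.527
t 16.375 pos [ 0.507  -0.1569  0.2324] shift cm [ 0.7682  8.2272 -0.3864] rot [-0.0017 -0.0096 -0.0028] F [-0.3457  0.1101 -1.9513] op 0.5268569103145423
```

```bash
python3 -m creep '0 0.3 4 -0.2 0 -0.005 0;0 0.3 3.5 -0.2 0 -0.005 0;0 0 0.6 0 0 0 0;0 0 0 0 0 0 0;0 0 0 0 0 0 0'
python3 - <<'E'
from h import *
plan([.5169,-.2387,.225],yaw_R(-1.497))
o=ctrl.get_obs()
for n in ["wrist","scene","top"]:
    p,d=ctrl.camera(n);cv2.imwrite(f"pics/k_{n}.png",p);np.save(f"/tmp/k_{n}.npy",d)
E
```

```text
time_s: 17.0
eef_pos: [0.5172, -0.2318, 0.226]
eef_rot: [-0.027, -0.706, -0.028, 0.707]
wrist_force: [0.9, 1.0, -2.8]
opening: 0.529
t 17.0 pos [ 0.5172 -0.2318  0.226 ] shift cm [0.1015 0.6867 0.0888] rot [0.0048 0.0016 0.0018] F [ 0.8635  0.9915 -2.7538] op 0.5287127314524929
```

View pics/k_wrist.png

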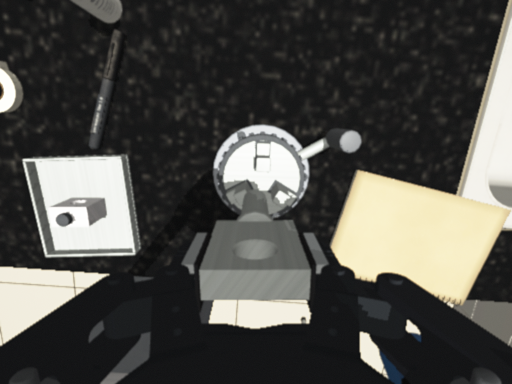

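View pics/k_top.png

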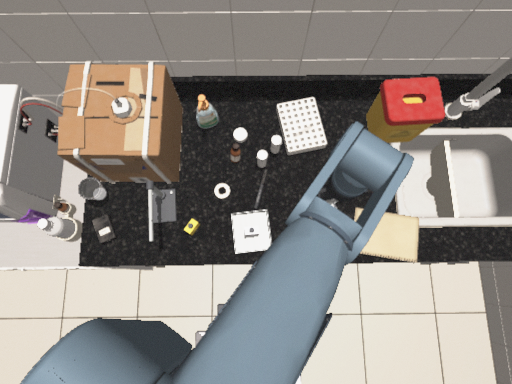

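View pics/k_scene.png

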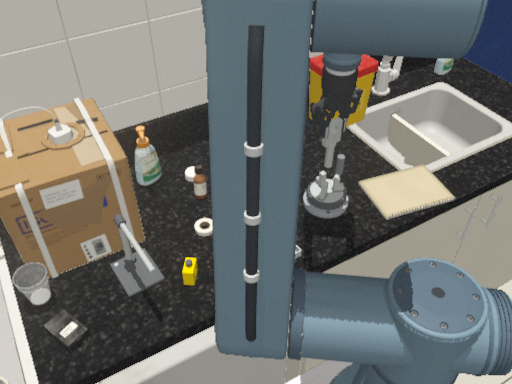

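The scene view shows the paddle hanging vertically above the chuck, with the shank end near (329,165) and the jaws near (326,190). I'll check that geometry against the calibration.

Run:
```python
from h import *
c=ctrl.calibration("scene");o=ctrl.get_obs()
def pr(X):
    x=c["R"]@np.array(X)+c["t"];x=c["mtx"]@x;return x[:2]/x[2]
t=o["eef_pos"];e=t[2]-.1269+.033
print(t)
p=cv2.imread("pics/k_scene.png")[60:230,270:400]
s=4.5;I=cv2.resize(p,None,fx=s,fy=s,interpolation=cv2.INTER_CUBIC)
def dot(X,col):
    a=(pr(X)-[270,60]+.5)*s;cv2.circle(I,tuple(int(k) for k in a),3,col,-1)
for z in np.linspace(e,e+.132,7): dot([t[0],t[1],z],(0,0,255))
for k in range(24):
    a=k*np.pi/12
    dot([.5169+.044*np.cos(a),-.2387+.044*np.sin(a),.046],(0,255,0))
    dot([.5169+.0165*np.cos(a),-.2387+.0165*np.sin(a),.088],(255,0,255))
    dot([t[0]+.01*np.cos(a),t[1]+.01*np.sin(a),e],(0,255,255))
dot([.5169,-.2387,.046],(0,255,0)); dot([.5169,-.2387,.088],(255,0,255))
cv2.imwrite("pics/k_sz.png",I); print(I.shape)
d=np.load("/tmp/k_scene.npy");W=cloud("scene",d)
m=(abs(W[...,0]-.517)<.05)&(abs(W[...,1]+.235)<.04)
for z in np.arange(.12,.25,.015):
    P=W[m&(abs(W[...,2]-z)<.0075)]
    if len(P): print(round(z,3),len(P),np.median(P,0),P.min(0),P.max(0))
```

```text
[ 0.5173 -0.2323  0.2262]
(765, 585, 3)
0.135 24 [ 0.509  -0.2251  0.1375] [ 0.5062 -0.2363  0.1297] [ 0.5199 -0.2206  0.1422]
0.15 33 [ 0.5093 -0.2237  0.1486] [ 0.5046 -0.2369  0.143 ] [ 0.5216 -0.2178  0.156 ]
0.165 41 [ 0.51   -0.2248  0.1633] [ 0.505  -0.236   0.1575] [ 0.5216 -0.2183  0.1723]
0.18 42 [ 0.5095 -0.225   0.1802] [ 0.5038 -0.2373  0.174 ] [ 0.5209 -0.2197  0.1871]
0.195 31 [ 0.5094 -0.2255  0.1936] [ 0.5034 -0.2387  0.1878] [ 0.521  -0.2102  0.2021]
0.21 94 [ 0.5101 -0.2274  0.2098] [ 0.5008 -0.2549  0.2028] [ 0.5201 -0.206   0.2173]
0.225 86 [ 0.5103 -0.2291  0.2252] [ 0.5068 -0.2622  0.2175] [ 0.5244 -0.202   0.2324]
0.24 130 [ 0.5106 -0.2367  0.2391] [ 0.501  -0.2656  0.233 ] [ 0.5232 -0.1952  0.2474]
```

View pics/k_sz.png

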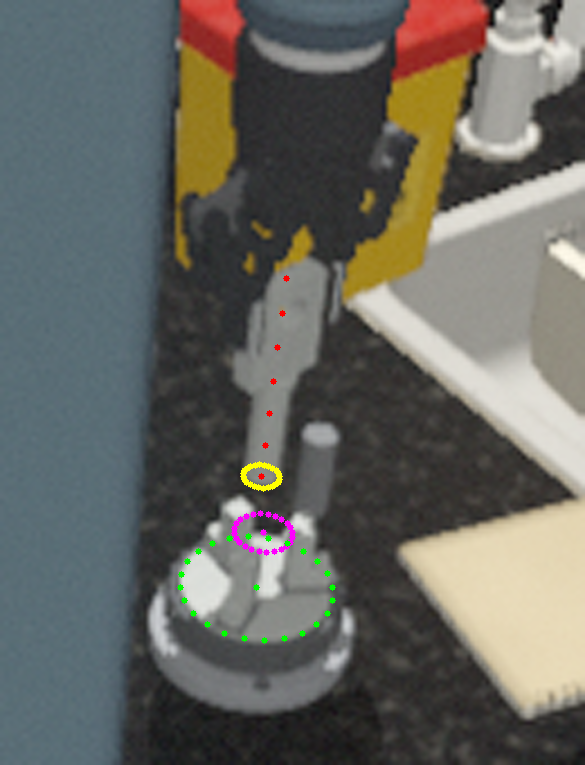

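The overlay agrees within about 1–2 mm: the shank axis sits on the red dots and the jaws lie round the magenta ring. I'll shift 6.5 mm and lower it.

```bash
python3 -m creep '0 0.5 0.7 0.1 0 0 0;0 1 0 0 0 0 0;0 1 0 0 0 0 0;0 0 0 0 0 0 0'
python3 - <<'E'
from h import *
plan([.5169,-.2387,.1399],yaw_R(-1.497))
E
```

```text
time_s: 17.65
eef_pos: [0.5164, -0.2389, 0.1988]
eef_rot: [-0.027, -0.706, -0.029, 0.707]
wrist_force: [0.5, 0.5, -2.3]
opening: 0.531
t 17.65 pos [ 0.5164 -0.2389  0.1988] shift cm [ 5.8949 -0.0038 -0.0619] rot [0.0053 0.0022 0.002 ] F [ 0.4876  0.4816 -2.3318] op 0.5309527038254578
```

```bash
python3 -m creep '0 1.2 0 0 0.003 0.002 0.002;0 1.2 0 0 0 0 0;0 1.2 0 0 0 0 0;0 0.8 0 0 0 0 0;0 0 0 0 0 0 0'
python3 - <<'E'
from h import *
plan([.5169,-.2387,.1399],yaw_R(-1.497))
E
```

```text
time_s: 18.27
eef_pos: [0.516, -0.2386, 0.151]
eef_rot: [-0.027, -0.706, -0.027, 0.707]
wrist_force: [-0.2, -0.3, -2.9]
opening: 0.529
t 18.275 pos [ 0.516  -0.2386  0.151 ] shift cm [ 1.1075  0.0163 -0.0855] rot [0.002  0.001  0.0008] F [-0.216  -0.3032 -2.851 ] op 0.5288239685985603
```

```bash
python3 -m creep '0 0.5 0 -0.05 0 0 0;0 0.3 0 0 0 0 0;0 0.2 0 0 0 0 0;0 0 0 0 0 0 0'
python3 - <<'E'
from h import *
plan([.5169,-.2387,.1399],yaw_R(-1.497))
p,d=ctrl.camera("wrist");cv2.imwrite("pics/l_wrist.png",p)
p,d=ctrl.camera("scene");cv2.imwrite("pics/l_scene.png",cv2.resize(p[60:230,270:400],None,fx=3.5,fy=3.5,interpolation=cv2.INTER_CUBIC))
E
```

```text
time_s: 18.77
eef_pos: [0.5173, -0.239, 0.1413]
eef_rot: [0.027, 0.707, 0.027, -0.706]
wrist_force: [0.1, -1.8, -3.0]
opening: 0.528
t 18.775 pos [ 0.5173 -0.239   0.1413] shift cm [ 0.1412 -0.0349  0.0335] rot [ 0.002  -0.0004 -0.0005] F [ 0.0974 -1.8124 -3.0354] op 0.5280486960078855
```

View pics/l_scene.png

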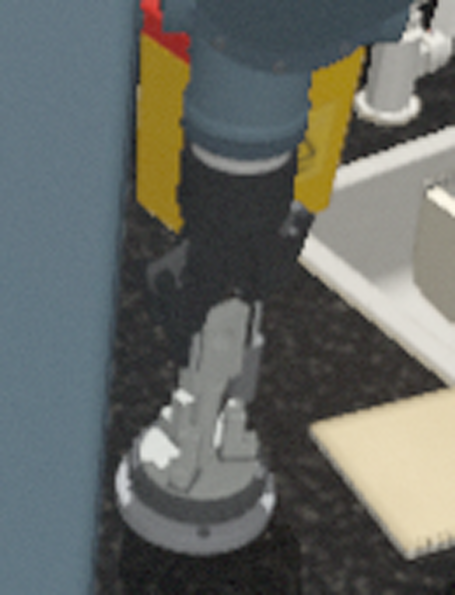

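View pics/l_wrist.png

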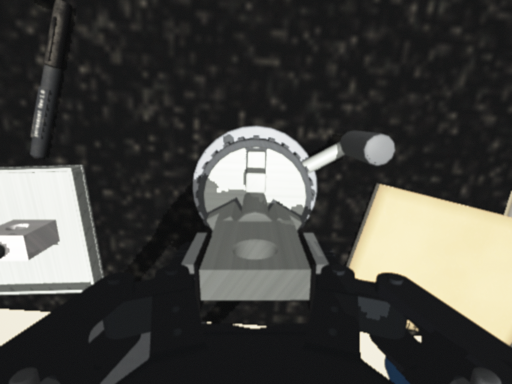

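The shank is between the jaws. I'll lower until the weight comes off.

```bash
python3 -m creep '0 0.15 0 0 0 0 0;0 0.1 0 0 0 0 0'; python3 -m creep '0 0.15 0 0 0 0 0;0 0 0 0 0 0 0'; python3 -m creep '0 0.15 0 0 0 0 0;0 0 0 0 0 0 0'
```

```text
time_s: 19.12
eef_pos: [0.5179, -0.2393, 0.1405]
eef_rot: [0.027, 0.707, 0.026, -0.706]
wrist_force: [-2.3, 2.5, 7.4]
opening: 0.526
time_s: 19.38
eef_pos: [0.5183, -0.2394, 0.1408]
eef_rot: [0.028, 0.708, 0.026, -0.706]
wrist_force: [0.7, 1.2, -2.4]
opening: 0.529
time_s: 19.62
eef_pos: [0.5188, -0.2395, 0.1405]
eef_rot: [0.028, 0.708, 0.026, -0.705]
wrist_force: [0.2, 0.3, -2.7]
opening: 0.531
```

```bash
python3 -m creep '0 0.3 0 0.1 0 -0.002 0;0 0.3 0 0 0 0 0'; python3 -m creep '0 0 0 0 0 0 0'
python3 - <<'E'
from h import *
plan([.5169,-.2387,.1399],yaw_R(-1.497))
E
```

```text
time_s: 19.88
eef_pos: [0.5201, -0.2397, 0.1404]
eef_rot: [0.028, 0.709, 0.026, -0.704]
wrist_force: [-6.9, 5.8, 15.1]
opening: 0.532
time_s: 20.0
eef_pos: [0.5203, -0.2398, 0.1408]
eef_rot: [0.028, 0.709, 0.026, -0.704]
wrist_force: [-0.2, -0.7, -2.5]
opening: 0.532
t 20.0 pos [ 0.5203 -0.2398  0.1408] shift cm [ 0.091  -0.1369  0.3338] rot [ 0.0026 -0.007  -0.0043] F [-0.1979 -0.7238 -2.4911] op 0.5320850743832022
```

Contact is confirmed: 15 N when pressing and zero advance. Releasing.

```bash
python3 -m creep '0.6 0 0 0 0 0 0;0.7 0 0 0 0 0 0;0.8 0 0 0 0 0 0;1 0 0 0 0 0 0;1 0 0 0 0 0 0'
python3 - <<'E'
from h import *
o=ctrl.get_obs()
p,d=ctrl.camera("wrist");cv2.imwrite("pics/m_wrist.png",p)
W=cloud("wrist",d,o)
n,l,s,c=cv2.connectedComponentsWithStats(((W[...,2]>.172)&(W[...,2]<.185)).astype(np.uint8))
for i in range(1,n):
    if s[i,4]>100: P=W[l==i];print(s[i],np.median(P,0),cv2.minAreaRect(P[:,:2].astype(np.float32)))
plan([.5169,-.2387,.1399],yaw_R(-1.497))
E
```

```text
time_s: 20.62
eef_pos: [0.5203, -0.2401, 0.1397]
eef_rot: [0.028, 0.709, 0.025, -0.704]
wrist_force: [-0.6, -0.9, 0.5]
opening: 1.002
[109 255  49  54 916] [ 0.5218 -0.197   0.1784] ((0.5178099870681763, -0.19595786929130554), (0.022704023867845535, 0.01420614030212164), 42.64301300048828)
[352 255  49  54 923] [ 0.5299 -0.2831  0.1783] ((0.5241883397102356, -0.28403720259666443), (0.014844521880149841, 0.022851457819342613), 57.57240295410156)
[ 198  263  114   39 4182] [ 0.521  -0.2398  0.1776] ((0.5194516181945801, -0.24023780226707458), (0.015842478722333908, 0.046424344182014465), 4.931209087371826)
t 20.675 pos [ 0.5203 -0.2402  0.1397] shift cm [-0.0194 -0.1703  0.3261] rot [ 0.0023 -0.0068 -0.0044] F [ 0.4241 -0.268  -0.3764] op 1.0005751614504126
```

View pics/m_wrist.png

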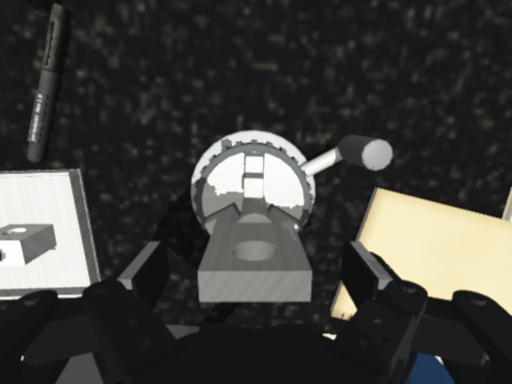

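The paddle stands upright with its top at z 0.178 and its centre about 3 mm from the chuck's axis. Lifting away.

```bash
python3 -m creep '1 -2 0 0 0 0 0;1 -4 0 0 0 0 0;1 -4 0 0 0 0 0;1 -1 0 0 0 0 0;1 0 0 0 0 0 0'
python3 - <<'E'
from h import *
o=ctrl.get_obs();print("q",o["q"])
p,d=ctrl.camera("wrist");cv2.imwrite("pics/n_wrist.png",p)
W=cloud("wrist",d,o)
k=(W[...,2]>.083)&(W[...,2]<.094)&(W[...,1]<-.29);P=W[k];print("knob",len(P),np.median(P,0),P.min(0),P.max(0))
k=(W[...,2]>.172)&(W[...,2]<.185);P=W[k];print("blade",len(P),np.median(P,0),cv2.minAreaRect(P[:,:2].astype(np.float32)))
plan([.568,-.3173,.25],yaw_R(np.deg2rad(-147)))
E
```

```text
time_s: 21.3
eef_pos: [0.5186, -0.2392, 0.2509]
eef_rot: [0.028, 0.708, 0.026, -0.705]
wrist_force: [0.4, 0.4, -0.7]
opening: 1.001
q [-0.6405  0.1525  1.5993  0.0012  1.385   0.8541]
knob 349 [ 0.5693 -0.3177  0.0894] [ 0.5585 -0.3288  0.0834] [ 0.5799 -0.3078  0.0915]
blade 1111 [ 0.5205 -0.24    0.1777] ((0.5197670459747314, -0.24012836813926697), (0.014212635345757008, 0.046116992831230164), 4.733851909637451)
t 21.35 pos [ 0.5185 -0.2391  0.2503] shift cm [ 0.0645  8.176  -4.3437] rot [ 1.0708 -0.0043  0.0005] F [ 0.854  -0.6986 -0.2568] op 0.9979800234192289
```

View pics/n_wrist.png

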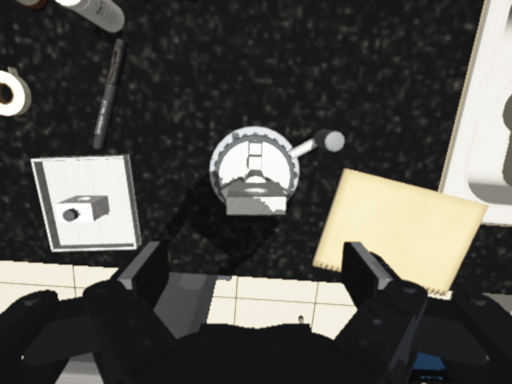

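```bash
python3 -m creep '0.6 0 4 -2.1 0 0 0;0.6 0 4 -2.1 0 0 0;0.6 0 0 0 0.17 0 0;0.6 0 0 0 0.17 0 0;0.6 0 0 0 0.17 0 0;0.6 0 0 0 0.17 0 0;0.6 0 0 0 0.17 0 0;0.6 0 0 0 0.17 0 0;0.6 0 0 0 0 0 0'
python3 - <<'E'
from h import *
plan([.5685,-.3177,.25],yaw_R(np.deg2rad(-147)));print(ctrl.get_obs()["q"])
E
```

```text
time_s: 22.48
eef_pos: [0.5609, -0.3127, 0.2275]
eef_rot: [0.334, -0.615, 0.329, 0.634]
wrist_force: [-0.3, 0.1, -0.0]
opening: 0.6
t 22.475 pos [ 0.5609 -0.3127  0.2275] shift cm [-2.279  -0.3366 -0.7785] rot [ 0.0192  0.0279 -0.0068] F [-0.278   0.0679 -0.0261] op 0.6003493436852505
[-0.6938  0.3502  1.4058  0.0015  1.4143  1.8523]
```

```bash
python3 -m creep '0.6 1 -0.35 -0.8 0.02 0.028 -0.007;0.6 3 0 0 0 0 0;0.6 3 0 0 0 0 0;0.6 0 0 0 0 0 0'
python3 - <<'E'
from h import *
plan([.5685,-.3177,.057],yaw_R(np.deg2rad(-147)))
E
```

```text
time_s: 22.98
eef_pos: [0.5665, -0.3159, 0.1509]
eef_rot: [0.333, -0.622, 0.333, 0.626]
wrist_force: [-0.5, -0.4, -0.2]
opening: 0.604
t 22.975 pos [ 0.5665 -0.3159  0.1509] shift cm [ 9.388  -0.0821 -0.307 ] rot [ 0.0142  0.005  -0.0015] F [-0.512  -0.3557 -0.1768] op 0.6043413343647012
```

```bash
python3 -m creep '0.6 1 -0.1 -0.3 0.014 0.005 0;0.6 3 0 0 0 0 0;0.6 3 0 0 0 0 0;0.6 1.5 0 0 0 0 0;0.6 0 0 0 0 0 0'
python3 - <<'E'
from h import *
plan([.5685,-.3177,.057],yaw_R(np.deg2rad(-147)))
p,d=ctrl.camera("wrist");cv2.imwrite("pics/o_wrist.png",p)
E
```

```text
time_s: 23.6
eef_pos: [0.5723, -0.3206, 0.0678]
eef_rot: [-0.335, 0.625, -0.338, -0.619]
wrist_force: [0.4, 0.7, 1.0]
opening: 0.598
t 23.6 pos [ 0.5723 -0.3206  0.0678] shift cm [1.0723 0.1586 0.4622] rot [ 0.0033 -0.0084  0.0009] F [0.3576 0.6969 1.0059] op 0.5981719844105946
```

View pics/o_wrist.png

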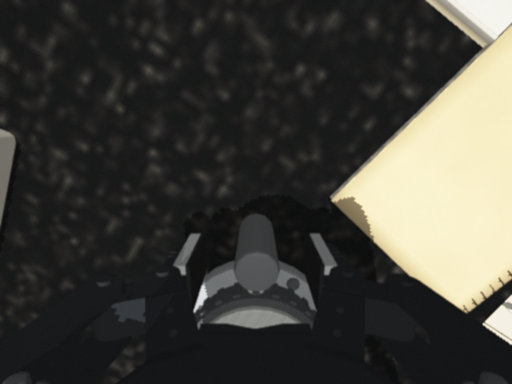

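The knob is centred between the fingers at (257,265). I'll lower slightly, narrow the opening and push along the arc.

```bash
python3 -m creep '0.45 1 0.1 0.4 0 -0.008 0;0.45 0 0 0 0 0 0;0.45 0 0.6 0 0.03 0 0;0.45 0 0.8 0.03 0.08 0 0;0.45 0 0.8 0.03 0.08 0 0;0.45 0 0.8 0.03 0.08 0 0;0.45 0 0 0 0 0 0'
cat >> h.py <<'E'
def arc(C=(.5169,-.2387)):
    o=ctrl.get_obs();t=o["eef_pos"];R=Rt(o);r=t[:2]-np.array(C)
    yaw=np.arctan2(R[1,1],R[0,1]);ang=np.arctan2(r[1],r[0])
    e=(ang-np.pi/2-yaw+np.pi)%(2*np.pi)-np.pi
    print("t",o["time_s"],"pos",t,"r",np.hypot(*r),"ang",np.degrees(ang),"yaw err(ax)",-e,"tilt z",R[:,0],"F",o["wrist_force"],"q6",o["q"][5],"op",o["opening"])
E
python3 -c "
from h import *
arc()"
```

```text
time_s: 24.52
eef_pos: [0.5443, -0.332, 0.0617]
eef_rot: [-0.422, 0.571, -0.419, -0.566]
wrist_force: [0.7, -0.9, 0.3]
opening: 0.449
t 24.525 pos [ 0.5443 -0.332   0.0617] r 0.09726472554795043 ang -73.62474166767726 yaw err(ax) 0.011088051324434023 tilt z [ 0.0086 -0.002  -1.    ] F [ 0.7056 -0.8667  0.3411] q6 2.1066981624955803 op 0.4485743342686102
```

```bash
python3 -m creep '0.45 0.3 0.8 0.05 0.09 -0.008 0;0.45 0.2 0.8 0.05 0.08 0 0;0.45 0 0.8 0.05 0.08 0 0;0.45 0 0.8 0.05 0.08 0 0;0.45 0 0.8 0.05 0.08 0 0'; python3 -c "
from h import *
arc()
p,d=ctrl.camera('wrist');cv2.imwrite('pics/p_wrist.png',p)"
```

```text
time_s: 25.15
eef_pos: [0.5091, -0.3361, 0.0599]
eef_rot: [0.534, -0.473, 0.524, 0.466]
wrist_force: [3.4, 0.6, -2.8]
opening: 0.453
t 25.15 pos [ 0.5091 -0.3361  0.0599] r 0.09768296847104947 ang -94.57287076456684 yaw err(ax) -0.039488853801456614 tilt z [ 0.0172  0.001  -0.9999] F [ 3.3557  0.6464 -2.7582] q6 2.468731301474636 op 0.4526060310565945
```

View pics/p_wrist.png

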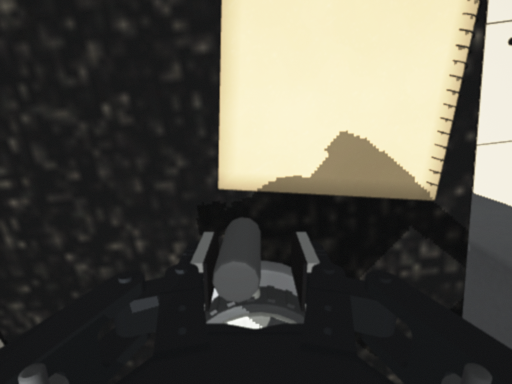

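The knob rests on the left finger at (238,275) and the sleeve is turning. I'll keep going.

```bash
python3 -m creep '0.45 0 0.8 0.08 0.04 -0.015 0;0.45 0 0.8 0.08 0.08 0 0;0.45 0 0.8 0.08 0.07 0 0;0.45 0 0.8 0.08 0.06 0 0'; python3 -c "
from h import *
arc()"
```

```text
time_s: 25.7
eef_pos: [0.4789, -0.3285, 0.0609]
eef_rot: [0.595, -0.398, 0.575, 0.396]
wrist_force: [3.7, -3.2, -2.7]
opening: 0.45
t 25.7 pos [ 0.4789 -0.3285  0.0609] r 0.09746905449725088 ang -112.91711759466482 yaw err(ax) 0.021886906842125242 tilt z [ 0.0242  0.0133 -0.9996] F [ 3.6796 -3.1519 -2.7123] q6 2.682715088168747 op 0.450453370980134
```

```bash
python3 -m creep '0.45 0 0.8 0.08 0.06 -0.01 0.01;0.45 0 0.8 0.1 0.06 0 0;0.45 0 0.8 0.1 0.05 0 0'; python3 -c "
from h import *
arc()"; python3 -m creep '0.45 0 0.9 0.1 0.05 0 0;0.45 0 0.9 0.1 0.05 0 0';python3 -c "
from h import *
arc()"
```

```text
time_s: 26.08
eef_pos: [0.4606, -0.3186, 0.062]
eef_rot: [0.63, -0.342, 0.605, 0.346]
wrist_force: [27.9, -11.4, -19.3]
opening: 0.447
t 26.075 pos [ 0.4606 -0.3186  0.062 ] r 0.09772141948836417 ang -125.1594582571822 yaw err(ax) 0.05980163694805807 tilt z [ 0.0273  0.0218 -0.9994] F [ 27.859  -11.3642 -19.2534] q6 2.836231664582988 op 0.4470093234051507
time_s: 26.32
eef_pos: [0.4606, -0.3186, 0.067]
eef_rot: [0.654, -0.321, 0.616, 0.3]
wrist_force: [27.5, -17.6, -14.6]
opening: 0.447
t 26.325 pos [ 0.4606 -0.3186  0.067 ] r 0.0977322521884164 ang -125.16807128455397 yaw err(ax) -0.04740352813325632 tilt z [ 0.061  -0.0038 -0.9981] F [ 27.4993 -17.6037 -14.5692] q6 2.9314582672062293 op 0.4465509247777684
```

The force jumped to about 30 N with no motion, so this is probably the stop. I'll back off and measure the knob angle.

```bash
python3 -m creep '0.45 0 0 0 0 0.045 0.03;0.45 0 -0.3 0 0 0 0;0.45 0 0 0 0 0 0'; python3 -c "
from h import *
arc()
o=ctrl.get_obs()
p,d=ctrl.camera('wrist');cv2.imwrite('pics/q_wrist.png',p)
W=cloud('wrist',d,o)
k=(W[...,2]>.085)&(W[...,2]<.094)&(W[...,1]<-.29)
u,v=np.meshgrid(np.arange(512),np.arange(384));k&=(abs(u-255)<60)
P=W[k];print(len(P),np.median(P,0),P.min(0),P.max(0)) if k.any() else print('none')
"
```

```text
time_s: 26.7
eef_pos: [0.4639, -0.3222, 0.0686]
eef_rot: [0.635, -0.32, 0.635, 0.302]
wrist_force: [-0.4, 0.4, 0.0]
opening: 0.449
t 26.7 pos [ 0.4639 -0.3222  0.0686] r 0.09891694275559915 ang -122.37417710145027 yaw err(ax) -0.09528311633411768 tilt z [ 0.0122 -0.0229 -0.9997] F [-0.4329  0.3562  0.0149] q6 2.9930605511371193 op 0.44907642646030477
2024 [ 0.4674 -0.3223  0.0895] [ 0.4355 -0.347   0.085 ] [ 0.4846 -0.3017  0.094 ]
```

View pics/q_wrist.png

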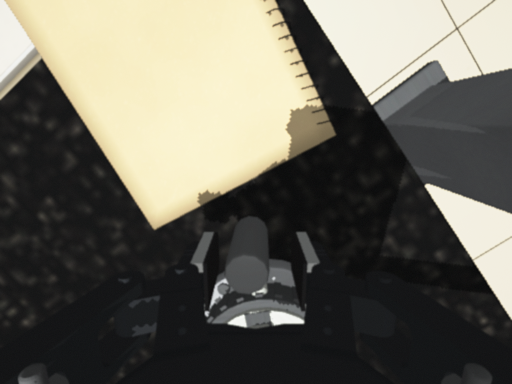

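Lifting clear to measure the knob and jaws from above.

```bash
python3 -m creep '0.45 -2 0.1 0 0 0 0;0.45 -4 0 0 0 0 0;0.45 -4 0 0 0 0 0;0.45 -4 0 -2 0 0 0;0.45 -4 0 -4 0 0 0;0.45 0 0 -4 0 0 0;0.45 0 0 0 0 0 0'; python3 -c "
from h import *
arc()
o=ctrl.get_obs()
p,d=ctrl.camera('wrist');cv2.imwrite('pics/r_wrist.png',p);np.savez('/tmp/r.npz',d=d,pos=o['eef_pos'],rot=o['eef_rot'])
W=cloud('wrist',d,o)
n,l,s,c=cv2.connectedComponentsWithStats(((W[...,2]>.08)&(W[...,2]<.095)).astype(np.uint8))
for i in range(1,n):
    if s[i,4]>30: P=W[l==i];print(s[i],np.median(P,0),P.mean(0))
k=(W[...,2]>.172)&(W[...,2]<.185);P=W[k];print('blade',len(P),np.median(P,0),cv2.minAreaRect(P[:,:2].astype(np.float32)))
p,d=ctrl.camera('scene');cv2.imwrite('pics/r_scene.png',cv2.resize(p[90:230,270:400],None,fx=4,fy=4,interpolation=cv2.INTER_CUBIC))
"
```

```text
time_s: 27.62
eef_pos: [0.3929, -0.3959, 0.2516]
eef_rot: [0.635, -0.317, 0.635, 0.306]
wrist_force: [0.1, 0.7, -0.3]
opening: 0.45
t 27.625 pos [ 0.3929 -0.3959  0.2516] r 0.20019002274871872 ang -128.26171695791527 yaw err(ax) 0.009161854845814332 tilt z [ 0.0069 -0.0133 -0.9999] F [ 0.1304  0.686  -0.3096] q6 2.799376027209975 op 0.4501907432684524
[235 261  19  20 284] [ 0.4669 -0.3232  0.0892] [ 0.467  -0.323   0.0883]
[  0 311  17  32 289] [ 0.7533 -0.4416  0.0866] [ 0.7546 -0.4418  0.0868]
[246 319  12   9  91] [ 0.5056 -0.2593  0.0868] [ 0.5058 -0.2589  0.0858]
blade 0 [nan nan nan] ((0.0, 0.0), (0.0, 0.0), 0.0)
  return _methods._mean(a, axis=axis, dtype=dtype,
  ret = um.true_divide(
```

View pics/r_wrist.png

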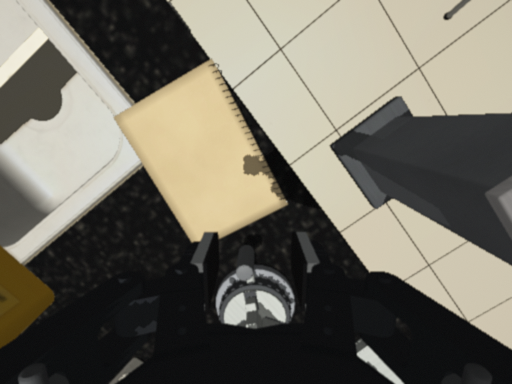

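View pics/r_scene.png

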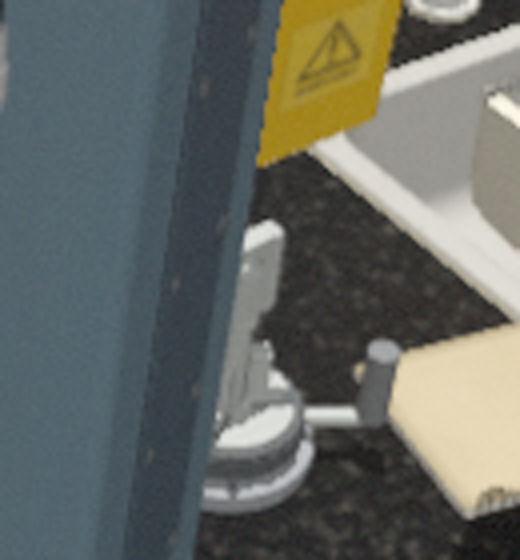

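The knob is at (0.467,-0.323), which is 65° (1.13 rad) of turn plus the starting offset, with no spring-back. I'll back off a bit more to check the paddle.

```bash
python3 -m creep '0.45 -3 0 -4 0 0 0;0.45 -3 0 -4 0 0 0;0.45 -2 0 -2 0 0 0;0.45 0 0 0 0 0 0;0.45 0 0 0 0 0 0'; python3 -c "
from h import *
arc()
o=ctrl.get_obs()
p,d=ctrl.camera('wrist');cv2.imwrite('pics/s_wrist.png',p);np.savez('/tmp/s.npz',d=d,pos=o['eef_pos'],rot=o['eef_rot'])
W=cloud('wrist',d,o)
n,l,s,c=cv2.connectedComponentsWithStats(((W[...,2]>.08)&(W[...,2]<.093)).astype(np.uint8))
for i in range(1,n):
    if s[i,4]>25: P=W[l==i];print(s[i],np.median(P,0),P.mean(0))
k=(W[...,2]>.172)&(W[...,2]<.185)&(abs(W[...,0]-.517)<.05)&(abs(W[...,1]+.24)<.05);P=W[k];print('blade',len(P),np.median(P,0),cv2.minAreaRect(P[:,:2].astype(np.float32)))
p,d=ctrl.camera('scene');cv2.imwrite('pics/s_scene.png',p)
W=cloud('scene',d)
k=(W[...,2]>.10)&(W[...,2]<.19)&(abs(W[...,0]-.517)<.04)&(abs(W[...,1]+.24)<.035)
for z in np.arange(.1,.18,.01):
    P=W[k&(abs(W[...,2]-z)<.005)]
    if len(P): print(round(z,2),len(P),P.mean(0))
k=(W[...,2]>.10)&(W[...,2]<.19)
p,d=ctrl.camera('top');cv2.imwrite('pics/s_top.png',cv2.resize(p[110:290,110:380],None,fx=2.9,fy=2.9,interpolation=cv2.INTER_CUBIC))
W=cloud('top',d)
k=(W[...,2]>.17)&(W[...,2]<.187)&(abs(W[...,0]-.517)<.05)&(abs(W[...,1]+.24)<.05);P=W[k];print('blade top',len(P),P.mean(0) if len(P) else '')
"
```

```text
time_s: 28.35
eef_pos: [0.3344, -0.4676, 0.3282]
eef_rot: [0.635, -0.316, 0.632, 0.313]
wrist_force: [-0.3, 0.4, -0.2]
opening: 0.453
t 28.35 pos [ 0.3344 -0.4676  0.3282] r 0.29278124007914463 ang -128.55765783371692 yaw err(ax) 0.024102911315898368 tilt z [ 0.0053 -0.0013 -1.    ] F [-0.2579  0.4198 -0.2397] q6 2.6314385249192753 op 0.452827270582722
[  0 290  41  36 382] [ 0.7555 -0.518   0.0862] [ 0.7555 -0.5177  0.0864]
[236 291  15  15 178] [ 0.4665 -0.3238  0.0889] [ 0.4667 -0.3235  0.0879]
blade 0 [nan nan nan] ((0.0, 0.0), (0.0, 0.0), 0.0)
blade top 90 [ 0.5168 -0.2386  0.177 ]
  return _methods._mean(a, axis=axis, dtype=dtype,
  ret = um.true_divide(
```

View pics/s_wrist.png

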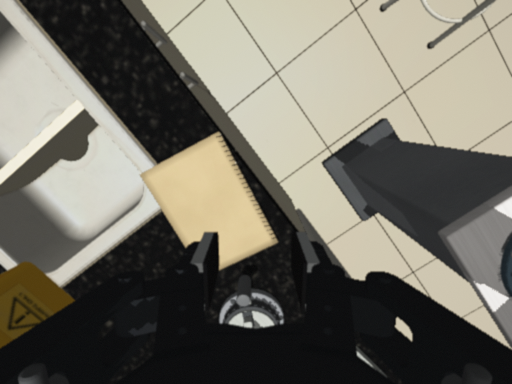

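View pics/s_top.png

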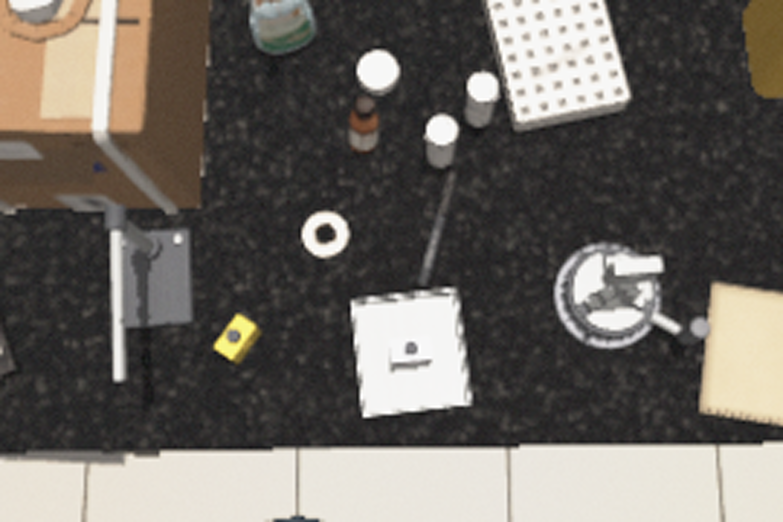

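```bash
python3 -c "
from h import *
p,d=ctrl.camera('top');W1=cloud('top',d);W0=cloud('top',np.load('/tmp/d_top.npy'))
C=np.array([.5169,-.2387])
for W in (W0,W1):
    r=np.hypot(W[...,0]-C[0],W[...,1]-C[1]);k=(W[...,2]>.083)&(W[...,2]<.094)&(r>.08)&(r<.11)&(W[...,1]<-.28)
    P=W[k];m=P.mean(0);print(len(P),m,np.hypot(*(m[:2]-C)),np.arctan2(m[1]-C[1],m[0]-C[0]))
k=(W1[...,2]>.03)&(abs(W1[...,0]-.455)<.07)&(abs(W1[...,1]+.015)<.07);P=W1[k];print('collar',P.mean(0),P.max(0))
"
```

```text
39 [ 0.568  -0.3179  0.0888] 0.09426065760258741 -0.9978260439064169
40 [ 0.4684 -0.3195  0.0888] 0.09425644411480939 -2.1108011229824304
collar [ 0.453  -0.017   0.0479] [0.4678 0.0053 0.0632]
```

The top camera gives 1.11 rad of knob turn plus the unknown start of 0–0.15 rad. That fits the stop at 1.25, and the lever stalled hard: 32 N purely tangential with no motion, about ten times the friction. The knob did not spring back and the blade is centred on the chuck's axis, so I'm handing in.

```bash
python3 -c "
from bench import ctrl
print(ctrl.hand_in()); print(ctrl.get_obs()['time_s'])"
```

```text
the job is handed in; nothing more can be done
None
the job is handed in; nothing more can be done
```

I did all three steps and handed the job in at about 28.6 s of the 69 s; no verdict was reported. The one thing I couldn't fully confirm is the final sleeve angle.

**What I did:**
- **Collar:** I slid the aluminium collar off the bar and let it go in the tray.
- **Paddle:** I slid it off the bar and stood it between the open jaws.
- **Sleeve:** I pushed the lever clockwise with the fingers round the grip until it stopped moving, then backed away.

**Last checks:**
- **Collar:** it lies near the tray's centre, at about (0.453, -0.017). I read its height only from surfaces the camera could see (top of the thumb screw at 0.063 m), which fits a collar resting on the tray floor.
- **Paddle:** it is upright, with the top of the blade at z 0.177 and within about 1 mm of the chuck's axis as I measured it. Before clamping it stood about 3 mm off, so the jaws pulled it in.
- **Bystanders:** the bottle, vial, tape roll and marker look unmoved in the top view.
- **Robot:** it is clear of everything.

**What I could not settle:**
- **Sleeve angle:** I could not read it directly. The grip turned 1.11 rad by the top camera and 1.13 rad by the wrist camera. With the unknown start of 0 to 0.15 rad, the sleeve could be anywhere from 1.11 to about 1.28 rad, against the 1.15 rad needed.
- **Why I took it as the stop:** the lever stalled under about 32 N along its path, roughly ten times what friction alone would need. It did not spring back when let go.
- **Jaw forces:** I did not measure the contact force of each jaw.

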